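# Stack spacer, washer and bushing on the clamp stud

### The arm

A 6-joint arm with a two-finger parallel gripper is mounted at the origin on a cart in front of the work surface, level with it; the furniture and walls round the work are solid. World frame = base frame: x ahead of the robot, y to its left, z up, the work surface at z = 0. Lengths are in m, angles in rad, forces in N, time in s.
With the tool pointing down it reaches from about 0.35 to 0.975 m from the base axis. Payload 4.9 kg.
Tool frame: the origin (TCP) lies at the very end of the fingers, on their centre line; the grasp point (between the pads) lies 19 mm behind it; z points along the fingers, y is the line along which they close (so a half turn about z gives the same grasp; the last joint's range is limited). The gripper opens to 85 mm and grips with 20 to 120 N. Pads are 22 mm wide; open, the fingers measure 114 mm over their backs; the gripper's body (76 mm by 85 mm) begins 54 mm behind the grasp point. The pads swing forward as they close: fully open they stand 13 mm farther back than shut.
Start: joints at [1.067, 0.053, 1.613, -0, 1.476, -0.119], TCP at [0.235, 0.579, 0.231] pointing down, gripper open.
Joint ranges: [-3.01, 3.01], [-1.01, 2.22], [0.06, 2.58], [-1.02, 4.17], [0.09, 2.62], [-3.14, 3.14]. Speed limits (rad/s): [2.57, 2.57, 3.14, 3.14, 3.14, 3.14].

### API

Orientations are given as a rotation vector (axis times angle).
In Python, from station import ctrl gives the robot as it stands. The module is installed in compiled form; this text tells all that it offers.
- The arm moves only by the tool jog_arm, never from a script. Its argument "steps" is a list of rows, each an object with "delta_rot": the turn, a rotation vector about the tool's x, y, z in degrees, a list of three; "linear": the shift along the tool's x, y, z in m, a list of three; "grip": the finger opening in m, from 0 to 0.0854. In form: [{"delta_rot": [rx, ry, rz], "linear": [x, y, z], "grip": grip}, ...]. A call has 1 to 10 rows; each row shifts and turns the commanded pose from where the row before left it, along the tool's axes as they then stand; what a row does not reach is not made up. A row lasts 1/10 s, in which the tool goes at most 50 mm and 8.59 degrees, less where a joint would pass 70% of its speed; a pose out of reach is approached as far as the arm can. A call with a gripper value outside its range is refused whole. The fingers move at their own pace and stop on an object; "newtons" is the grip in N (left out, the last holds). Time passes only in rows, so rows that do not move let the fingers close. It gives the time, the measured TCP pose, the force, the opening and the grip force at its end, in the units of the state.
- ctrl.get_obs(): the state, without advancing time (a new reading comes with each control period).
- ctrl.get_image(name): name is "side" or "top" or "wrist"; returns (picture, depth): 420x560x3 uint8, red, green, blue; 420x560 float32, m along the optical axis (not along the pixel's ray), 0 where there is no reading.
- ctrl.camera_info(name): a dict with "camera_matrix" (3x3 intrinsics, pixels), "R" (3x3) and "t" (3): a world point X has camera coordinates R X + t; the wrist camera has in their place "T_tool_cam" (4x4, takes a point from camera to tool coordinates, whose origin is the TCP and whose axes are the flange's). Camera axes: x right, y down, z forward; pixel columns grow to the right and rows downward; lengths in m; the calibration is good to about 2 mm. The wrist camera is an equidistant fisheye: a pixel r from the principal point sees the ray r / f radians off the axis. A picture is of the moment at which its call begins: read the wrist's pose just before it. camera_info takes no time and is no camera call.
- ctrl.finish_job(): hands the job in; it is judged then, once.
The state is a dict: "t": time; "q": joint angles; "dq": joint speeds; "effort": joint torques, N m; "tool_pos": TCP position; "tool_rot": TCP orientation; "contact_force": force on the tool from outside, world axes, zero at the start; "wrist_torque": the same for the moment, N m; "opening": finger opening in m; "grip_force": force on a finger pad.
Only numpy, scipy, OpenCV 4.12 (cv2) and the standard library are available. Lean on these libraries where they do the work, as an engineer would, in place of code of your own. Each camera call takes 0.05 s, during which the arm holds its last target. There are 200 camera calls.

### The job

First take the big steel washer, which stands on its rim in the blue slotted rack, and lay it flat on the bench, so that you can take it again by its rim. Then build the stack on the upright clamp stud, each part slid fully down: the aluminium spacer tube first, then the washer, then the brass bushing with its flange down. Leave the tools and the tape round about where they lie.

Things in the scene. Friction and masses are not known exactly. Their poses are not given: they have to be found in the camera images.
- stud: Clamp stud fixed to the bench, upright: a round grey steel foot 90 mm across and 12 mm high, from whose middle rises a threaded steel stud of 20 mm diameter to 112 mm above the bench; its top 8 mm narrow as a cone to 10 mm across. Origin on the stud's axis at the underside of the foot (bench level), z up. The stacked parts rest on the foot, 12 mm up; with the 70 mm spacer seated the stud stands 30 mm out of it, with the washer on too 20 mm.
- washer_rack: Low fixed washer rack: plywood board 60x100x8 mm with two blue cheeks (each 84 mm long, 8 mm thick, top 30 mm above the bench) that form a slot 13 mm wide along its y axis; the slot's floor is 8 mm above the bench, and end blocks in the slot (top 20 mm up) keep the washer from rolling. Origin at the middle of the underside, x across the slot, z up.
- washer_mid (a point): Centre of the big steel washer: ring of 64 mm outer diameter, 25 mm bore, 10 mm thick, about 0.12 kg. z is the washer's axis (both faces are alike). At the start it stands on its rim in the rack's slot, axis level along the rack's x, centre 40 mm above the bench, so its upper 42 mm stand free of the cheeks. Lying flat on the bench its centre is 5 mm up.
- washer: The same washer; origin at the middle of one face, 5 mm along its axis from its centre, z along its axis. The bench between stud and rack, about 0.48 m ahead of the robot and 0.19 m to its left, is free to lay it on.
- spacer_mid (a point): Centre of the spacer, a plain aluminium tube of 50 mm outer diameter, 25 mm bore, 70 mm long, about 0.16 kg, standing upright on the bench; either end may be down. z along its axis; centre 35 mm from either end.
- spacer: The same spacer; origin at the middle of its lower end as it starts, z up along its axis.
- bushing: Brass flanged bushing, 22 mm high, about 0.15 kg: flange 60 mm across and 6 mm thick at the bottom, above it a collar 40 mm across and 16 mm high, 25 mm bore right through. Stands on its flange. Origin at the middle of the flange's underside, z up through the collar.
- ball_vise: Bystander: bench vise on a round white foot, about 0.2 m tall and wide, fixed behind the work. Origin at the middle of its foot on the bench. Keep the arm clear of it.
- mini_cutter: Bystander: yellow-handled stripping pliers, 59x120x11 mm, lying on the bench, not to be moved. Origin at the middle of its underside, z up.
- pliers_teal_a: Bystander: teal-handled flush cutter, 55x121x11 mm, lying on the bench, not to be moved. Origin at the middle of its underside, z up.
- tweezers: Bystander: steel tweezers, 14x120x9 mm, lying on the bench, not to be moved. Origin at the middle of its underside, z up.
- needle_file: Bystander: needle file with black grip, 10x152x10 mm, lying on the bench, not to be moved. Origin at the middle of its underside, z up.
- tape_1: Bystander: roll of black tape, 55x53x19 mm, lying on the bench, not to be moved. Origin at the middle of its underside, z up. Behind it, fixed, stands a big grey tape dispenser nearly 0.2 m tall, its near corner about 0.5 m ahead of the robot and 0.35 m to its right: keep the arm clear.
Not all that is in view belongs to the job. Of the things shaped like the stud, the grey one is meant.

How it is judged:
By the outcome, as a careful person would: the job done as asked, in the order asked, and still so for the second after the job is handed in, with the robot touching nothing.
It also fails if it takes over 72 s, if anything falls off the work surface, if the arm or the gripper's body presses on something with over 40 N, if the wrist force passes 120 N, or if a joint passes its speed limit or range.

## Working session

There is one attempt and no reset: what is moved stays moved. The work goes in short steps, Python scripts to look and compute and a tool call to move; the robot and the scene stay as the last step left them, time stands still between calls to the robot, and variables do not carry over. Pictures are saved under pics/ and viewed, at most 13 in all, crops included, and the job is handed in when it is done.

Besides the shell and the picture viewer there is one more tool, called after ">>>" as name(argument=value, ...), one argument or row to a line, values as JSON. jog_arm: Moves the arm, as the interface text tells. Its arguments: {"type":"object","properties":{"steps":{"type":"array"},"newtons":{"type":"number"}},"required":["steps"]}

```bash
ls; mkdir -p pics; cat > h.py <<'E'
import numpy as np, cv2
from scipy.spatial.transform import Rotation as R
from station import ctrl
def world(name, depth, im=None):
    c=ctrl.camera_info(name);K=np.array(c["camera_matrix"]);Rm=np.array(c["R"]);t=np.array(c["t"])
    v,u=np.mgrid[:420,:560]
    p=np.stack([(u-K[0,2])/K[0,0]*depth,(v-K[1,2])/K[1,1]*depth,depth],-1)
    return (p-t)@Rm
E
python3 - <<'E'
from h import *
o=ctrl.get_obs();print({k:np.round(v,3) for k,v in o.items()})
print(R.from_rotvec(o["tool_rot"]).as_matrix().round(3))
ims={}
for n in("top","side"):
    im,d=ctrl.get_image(n);cv2.imwrite(f"pics/{n}.png",im[...,::-1]);np.savez(f"{n}.npz",im=im,d=d)
    c=ctrl.camera_info(n);print(n,c)
print(ctrl.camera_info("wrist"))
E
```

```text
pics
{'t': np.float64(0.0), 'q': array([ 1.067,  0.053,  1.614, -0.   ,  1.476, -0.119]), 'dq': array([-0.   , -0.   ,  0.001,  0.   , -0.   ,  0.001]), 'effort': array([ 0.0000e+00, -3.9369e+01, -3.7017e+01, -0.0000e+00,  7.0000e-03,
        0.0000e+00]), 'tool_pos': array([0.234, 0.579, 0.23 ]), 'tool_rot': array([-6.010e-01, -3.083e+00,  3.000e-03]), 'contact_force': array([0.291, 0.872, 0.383]), 'wrist_torque': array([-0.039,  0.002,  0.003]), 'grip_force': np.float64(0.0), 'opening': np.float64(0.086)}
[[-0.927  0.375 -0.001]
 [ 0.375  0.927 -0.002]
 [ 0.    -0.002 -1.   ]]
top {'camera_matrix': array([[381.52875296,   0.        , 271.96421003],
       [  0.        , 381.52875296, 208.88999559],
       [  0.        ,   0.        ,   1.        ]]), 'R': array([[-1.32995263e-03, -9.99417723e-01,  3.40946660e-02],
       [-9.98076774e-01, -7.86419667e-04, -6.19849622e-02],
       [ 6.19756825e-02, -3.41115313e-02, -9.97494571e-01]]), 't': array([0.01749824, 0.55357176, 1.01348757])}
side {'camera_matrix': array([[389.88857186,   0.        , 280.38749136],
       [  0.        , 389.88857186, 211.96850127],
       [  0.        ,   0.        ,   1.        ]]), 'R': array([[-0.9093237 , -0.41607279, -0.00371921],
       [-0.26264195,  0.58088873, -0.77044629],
       [ 0.32272219, -0.69960826, -0.63749406]]), 't': array([0.51637738, 0.17775216, 0.92733235])}
{'camera_matrix': array([[325.1922621 ,   0.        , 279.32159554],
       [  0.        , 325.1922621 , 212.27148432],
       [  0.        ,   0.        ,   1.        ]]), 'T_tool_cam': array([[ 3.11659698e-04, -9.56364914e-01, -2.92174699e-01,
         7.47874067e-02],
       [ 9.99999900e-01,  3.91695255e-04, -2.15432521e-04,
        -4.83510594e-04],
       [ 3.20475548e-04, -2.92174602e-01,  9.56364940e-01,
        -1.43168063e-01],
       [ 0.00000000e+00,  0.00000000e+00,  0.00000000e+00,
         1.00000000e+00]])}
```

View pics/top.png

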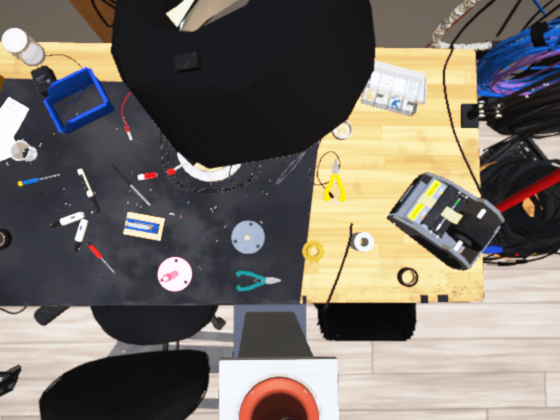

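View pics/side.png

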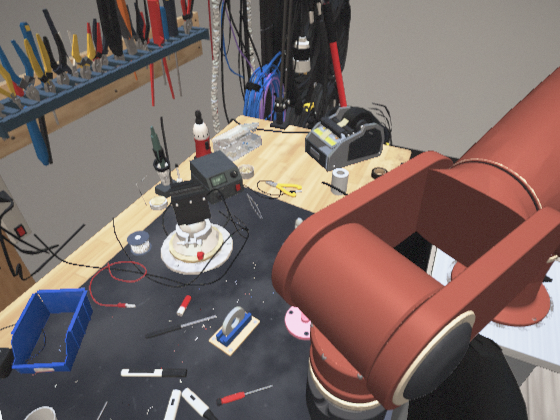

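The top view shows the rack and washer at (145,226), the grey stud at (248,236), a pink stud-like decoy at (175,273), the brass bushing at (314,251) and the spacer at (363,241). The teal cutter is at (258,281), the tape at (408,276). The side view shows the rack at (234,328), with the arm hiding the stud.

```bash
python3 - <<'E'
from h import *
z=np.load("top.npz");im,d=z["im"],z["d"];P=world("top",d)
for n,(u,v) in dict(black=(240,80),lowleft=(120,390),bench=(200,280),bench2=(380,260)).items(): print(n,d[v,u],P[v,u].round(3))
big=cv2.resize(im[195:295,120:420],None,fx=2.6,fy=2.6,interpolation=cv2.INTER_CUBIC);cv2.imwrite("pics/crop.png",big[...,::-1])
H=P[...,2]
for n,(u0,v0,u1,v1),lo,hi in [("spacer",(345,225,385,260),.06,.08),("bush collar",(295,235,330,268),.017,.027),("bush all",(295,235,330,268),.003,.03),("foot",(225,215,275,262),.008,.016),("studtop",(225,215,275,262),.06,.12),("rack washer",(115,200,175,250),.05,.08),("cheeks",(115,200,175,250),.025,.034),("board",(115,200,175,250),.005,.034),("pink",(155,250,200,296),.008,.016),("tape",(395,262,425,290),.014,.025)]:
    m=np.zeros(d.shape,bool);m[v0:v1,u0:u1]=1;m&=(H>lo)&(H<hi)&(d>0)
    p=P[m]
    if len(p)<3: print(n,len(p));continue
    print(n,len(p),"mid",((p.max(0)+p.min(0))/2).round(4),"mean",p.mean(0).round(4),"ext",np.ptp(p,0).round(3),"z",np.median(p[:,2]).round(4))
    r=cv2.minAreaRect((p[:,:2]*1000).astype(np.float32));print("   rect",np.round(r[0],1),np.round(r[1],1),round(r[2],1))
E
```

```text
black 0.27080023 [0.598 0.066 0.779]
lowleft 1.0138116 [ 0.073  0.421 -0.01 ]
bench 1.0259556 [0.363 0.211 0.003]
bench2 1.0503576 [ 0.414 -0.281 -0.002]
spacer 238 mid [ 0.4677 -0.2148  0.0671] mean [ 0.4675 -0.2146  0.068 ] ext [0.047 0.048 0.014] z 0.0681
   rect [ 467.7 -214.8] [46.5 47.8] 0.0
bush collar 100 mid [ 0.4403 -0.0927  0.0209] mean [ 0.4413 -0.093   0.0202] ext [0.037 0.038 0.008] z 0.0202
   rect [441.  -93.2] [38.3 36.3] 43.8
bush all 314 mid [ 0.4395 -0.0906  0.0139] mean [ 0.4414 -0.0887  0.0101] ext [0.087 0.09  0.022] z 0.006
   rect [439.5 -90.8] [90.2 86.8] 89.6
foot 737 mid [0.4794 0.0847 0.012 ] mean [0.4797 0.0836 0.0108] ext [0.089 0.086 0.008] z 0.0107
   rect [479.6  83.8] [87. 88.] 62.9
studtop 53 mid [0.4802 0.083  0.0899] mean [0.4798 0.0832 0.1058] ext [0.017 0.017 0.046] z 0.1075
   rect [480.2  83. ] [17.2 17.2] 90.0
rack washer 90 mid [0.5095 0.3643 0.0622] mean [0.5093 0.3607 0.0643] ext [0.016 0.054 0.021] z 0.0658
   rect [509.6 363.8] [53.9  9.9] 79.5
cheeks 190 mid [0.5088 0.3645 0.0295] mean [0.5097 0.3631 0.0286] ext [0.04  0.087 0.009] z 0.0285
   rect [509.7 364.4] [83.6 28.9] 79.5
board 686 mid [0.5121 0.3628 0.0194] mean [0.51  0.36  0.014] ext [0.132 0.153 0.029] z 0.0081
   rect [511.5 363. ] [133. 152.] 0.8
pink 724 mid [0.3813 0.2795 0.012 ] mean [0.3831 0.2772 0.011 ] ext [0.088 0.088 0.008] z 0.0109
   rect [381.9 279.5] [87.1 87.6] 46.8
tape 182 mid [ 0.3707 -0.3497  0.0177] mean [ 0.3707 -0.3504  0.0172] ext [0.051 0.052 0.007] z 0.0172
   rect [ 370.7 -349.7] [51.9 51.4] 89.5
```

View pics/crop.png

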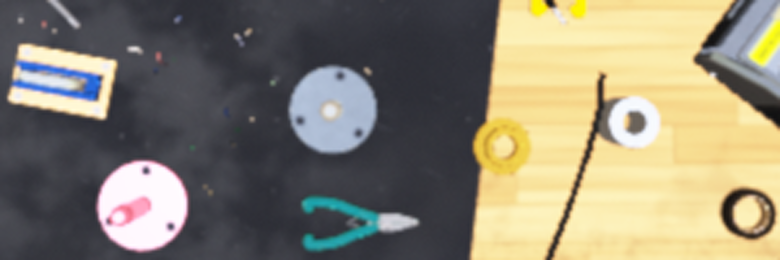

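Four things could matter here. The round grey foot with a steel stud at (248,236) is the meant stud. The pink one at (175,273) is the decoy. The white ring at (363,241), 70 mm high, is the spacer, and the brass ring at (314,251) is the bushing. The black ring at (408,276) is the tape. The crop and the measured heights and sizes confirm all of these.

```bash
cat >> h.py <<'E'
def rel(pos,yaw,tilt=0):
    """yaw: world angle of tool y (deg); tilt about tool y (deg). prints rotation & shift in tool axes (before, after rotation)"""
    o=ctrl.get_obs();A=R.from_rotvec(o["tool_rot"]);a=np.radians(yaw)
    y=np.array([np.cos(a),np.sin(a),0]);z=np.array([0,0,-1.]);x=np.cross(y,z)
    B=R.from_matrix(np.stack([x,y,z],1))*R.from_euler("y",tilt,degrees=True)
    d=np.array(pos)-o["tool_pos"]
    print("rot",np.degrees((A.inv()*B).as_rotvec()).round(2),"lin_before",A.inv().apply(d).round(4),"lin_after",B.inv().apply(d).round(4))
E
python3 - <<'E'
from h import *
rel([.5095,.3640,.18],79.5)
z=np.load("top.npz");P=world("top",z["d"]);m=(P[...,2]>.05)&(P[...,2]<.35)&(P[...,0]>.3)&(P[...,0]<.75)&(abs(P[...,1])<.35)
p=P[m];g={}
for q in p: g.setdefault((int(q[0]//.05*5),int(q[1]//.05*5)),[]).append(q[2])
print({k:round(max(v),2) for k,v in sorted(g.items()) if len(v)>4})
# slot yaw from washer points & file near spacer
E
```

```text
rot [ -0.11  -0.02 -11.55] lin_before [-0.3357 -0.0957  0.0503] lin_after [-0.3097 -0.1611  0.0502]
{(35, 25): np.float64(0.11), (40, -25): np.float64(0.07), (45, -35): np.float64(0.11), (45, -25): np.float64(0.07), (45, -20): np.float64(0.07), (45, 5): np.float64(0.11), (50, -35): np.float64(0.13), (50, -30): np.float64(0.06), (50, 30): np.float64(0.07), (55, -35): np.float64(0.09), (55, 10): np.float64(0.09), (55, 15): np.float64(0.12), (55, 20): np.float64(0.12), (60, -35): np.float64(0.06), (60, 10): np.float64(0.1), (60, 20): np.float64(0.17), (60, 25): np.float64(0.1), (65, 10): np.float64(0.11), (65, 20): np.float64(0.18), (65, 25): np.float64(0.16)}
```

>>> jog_arm(
  steps=[
    {"delta_rot":[0,0,-5.8],"linear":[0,0,0],"grip":0.0854},
    {"delta_rot":[0,0,-5.7],"linear":[0,0,0],"grip":0.0854},
    {"delta_rot":[0,0,0],"linear":[-0.039,-0.02,0.006],"grip":0.0854},
    {"delta_rot":[0,0,0],"linear":[-0.039,-0.02,0.006],"grip":0.0854},
    {"delta_rot":[0,0,0],"linear":[-0.039,-0.02,0.006],"grip":0.0854},
    {"delta_rot":[0,0,0],"linear":[-0.039,-0.02,0.006],"grip":0.0854},
    {"delta_rot":[0,0,0],"linear":[-0.039,-0.02,0.006],"grip":0.0854},
    {"delta_rot":[0,0,0],"linear":[-0.039,-0.02,0.006],"grip":0.0854},
    {"delta_rot":[0,0,0],"linear":[-0.039,-0.02,0.007],"grip":0.0854},
    {"delta_rot":[0,0,0],"linear":[-0.037,-0.021,0.007],"grip":0.0854},
  ],
)

```text
t: 1.1
tool_pos: [0.511, 0.3628, 0.1805]
tool_rot: [-0.289, -3.128, 0.0]
contact_force: [0.1, 0.8, 1.0]
opening: 0.0854
grip_force: 0.0
```

```bash
python3 - <<'E'
from h import *
rel([.5095,.3640,.18],79.5)
im,d=ctrl.get_image("wrist");cv2.imwrite("pics/w1.png",im[...,::-1])
E
```

```text
rot [-0.02 -0.03 -0.06] lin_before [0.0017 0.0009 0.0005] lin_after [0.0017 0.0009 0.0005]
```

View pics/w1.png

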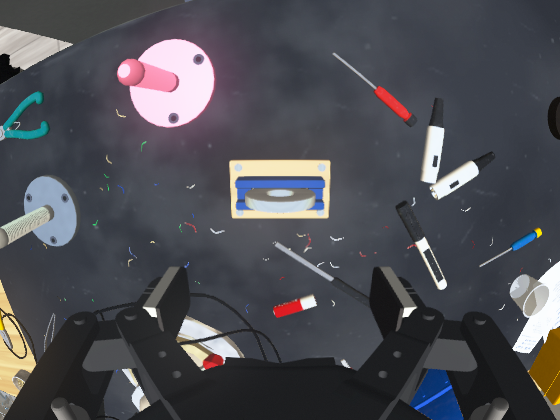

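The wrist view shows the washer in its rack at (280,197), square to the fingers and centred on the camera column 279. I'll descend now.

>>> jog_arm(
  steps=[
    {"delta_rot":[0,0,0],"linear":[0.0015,0.001,0.03],"grip":0.0854},
    {"delta_rot":[0,0,0],"linear":[0,0,0.03],"grip":0.0854},
    {"delta_rot":[0,0,0],"linear":[0,0,0.03],"grip":0.0854},
    {"delta_rot":[0,0,0],"linear":[0,0,0.03],"grip":0.0854},
    {"delta_rot":[0,0,0],"linear":[0,0,0.02],"grip":0.0854},
    {"delta_rot":[0,0,0],"linear":[0,0,0.014],"grip":0.0854},
    {"delta_rot":[0,0,0],"linear":[0,0,0],"grip":0.06},
    {"delta_rot":[0,0,0],"linear":[0,0,0],"grip":0.06},
    {"delta_rot":[0,0,0],"linear":[0,0,0],"grip":0.06},
    {"delta_rot":[0,0,0],"linear":[0,0,0],"grip":0.06},
  ],
  newtons=50,
)

```text
t: 2.15
tool_pos: [0.5093, 0.366, 0.0286]
tool_rot: [0.289, 3.126, 0.002]
contact_force: [0.5, -0.2, -0.9]
opening: 0.0623
grip_force: 54.7
```

>>> jog_arm(
  steps=[
    {"delta_rot":[0,0,0],"linear":[0,0,-0.01],"grip":0.06},
    {"delta_rot":[0,0,0],"linear":[0,0,-0.015],"grip":0.06},
    {"delta_rot":[0,0,0],"linear":[0,0,-0.025],"grip":0.06},
    {"delta_rot":[0,0,0],"linear":[0,0,-0.025],"grip":0.06},
    {"delta_rot":[0,0,0],"linear":[0,0,-0.025],"grip":0.06},
  ],
)

```text
t: 2.65
tool_pos: [0.509, 0.3658, 0.1302]
tool_rot: [0.289, 3.127, 0.002]
contact_force: [0.5, -0.1, -1.7]
opening: 0.0622
grip_force: 54.9
```

```bash
python3 - <<'E'
from h import *
o=ctrl.get_obs();print(o["opening"],o["grip_force"],o["contact_force"])
im,d=ctrl.get_image("wrist");cv2.imwrite("pics/w2.png",im[...,::-1])
rel([.46,.195,.10],90,-45);rel([.46,.195,.10],90,45)
E
```

```text
0.0622446745649106 54.88534927368164 [ 0.53144836 -0.05974418 -1.68664071]
rot [ -3.81 -44.37 -10.12] lin_before [ 0.0195 -0.1791  0.0344] lin_after [ 0.0618 -0.1723 -0.0112]
rot [ 4.47 45.37 -9.86] lin_before [ 0.0195 -0.1791  0.0344] lin_after [ 0.0112 -0.1723  0.0618]
```

View pics/w2.png

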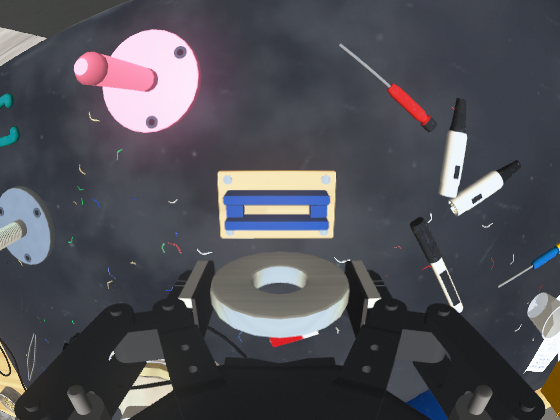

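The washer is held at (280,290), centred between the pads, and the rack below is empty. Next I'll tilt the tool 45° outward.

>>> jog_arm(
  steps=[
    {"delta_rot":[0,-7.5,0],"linear":[0,-0.02,0],"grip":0.06},
    {"delta_rot":[0,-7.5,0],"linear":[0,-0.03,0],"grip":0.06},
    {"delta_rot":[0,-7.5,0],"linear":[0,-0.03,0],"grip":0.06},
    {"delta_rot":[0,-7.5,0],"linear":[0,-0.03,0],"grip":0.06},
    {"delta_rot":[0,-7.5,0],"linear":[0,-0.03,0],"grip":0.06},
    {"delta_rot":[0,-7.5,0],"linear":[0,-0.02,0],"grip":0.06},
    {"delta_rot":[0,0,0],"linear":[0,0,0],"grip":0.06},
  ],
)

```text
t: 3.4
tool_pos: [0.4738, 0.2051, 0.1208]
tool_rot: [0.216, 2.355, -0.097]
contact_force: [-0.6, 0.0, -2.9]
opening: 0.0622
grip_force: 55.0
```

```bash
python3 - <<'E'
from h import *
o=ctrl.get_obs();print(o["tool_pos"],R.from_rotvec(o["tool_rot"]).as_matrix().round(3),o["opening"],o["contact_force"],o["q"])
rel([.493,.195,.019],79.5,-45)
E
```

```text
[0.47379951 0.20507362 0.12078041] [[-0.701  0.184  0.689]
 [ 0.127  0.983 -0.133]
 [-0.702 -0.006 -0.712]] 0.06219357529541503 [-0.62494507  0.04848153 -2.91796196] [ 0.51019775 -0.41231855  2.35143743 -0.76584429  0.71231856 -0.40856486]
rot [-0.31 -0.4   0.16] lin_before [ 0.0567 -0.0058  0.087 ] lin_after [ 0.0573 -0.0064  0.0866]
```

>>> jog_arm(
  steps=[
    {"delta_rot":[0,0,0],"linear":[0.014,-0.002,0.02],"grip":0.06},
    {"delta_rot":[0,0,0],"linear":[0.014,-0.002,0.02],"grip":0.06},
    {"delta_rot":[0,0,0],"linear":[0.012,-0.002,0.02],"grip":0.06},
    {"delta_rot":[0,0,0],"linear":[0.009,0,0.015],"grip":0.06},
    {"delta_rot":[0,0,0],"linear":[0.004,0,0.006],"grip":0.06},
    {"delta_rot":[0,0,0],"linear":[0.002,0,0.002],"grip":0.06},
    {"delta_rot":[0,0,0],"linear":[0,0,0],"grip":0.06},
  ],
)

```text
t: 4.1
tool_pos: [0.4986, 0.1989, 0.0332]
tool_rot: [0.218, 2.351, -0.087]
contact_force: [0.5, -0.2, -1.3]
opening: 0.062
grip_force: 55.0
```

>>> jog_arm(
  steps=[
    {"delta_rot":[0,0,0],"linear":[0.007,0,0.003],"grip":0.06},
    {"delta_rot":[0,0,0],"linear":[0,0,0],"grip":0.06},
  ],
)

```text
t: 4.3
tool_pos: [0.4943, 0.1985, 0.0282]
tool_rot: [0.217, 2.357, -0.086]
contact_force: [-0.4, -1.0, -1.4]
opening: 0.0621
grip_force: 55.0
```

```bash
python3 - <<'E'
from h import *
o=ctrl.get_obs();print(o["tool_pos"],o["opening"],o["contact_force"],o["q"].round(3))
im,d=ctrl.get_image("wrist");cv2.imwrite("pics/w3.png",im[...,::-1])
E
```

```text
[0.49431726 0.19847787 0.02815598] 0.06211302844352469 [-0.41079    -0.98481224 -1.38917533] [ 0.463 -0.158  2.347 -1.023  0.516 -0.117]
```

View pics/w3.png

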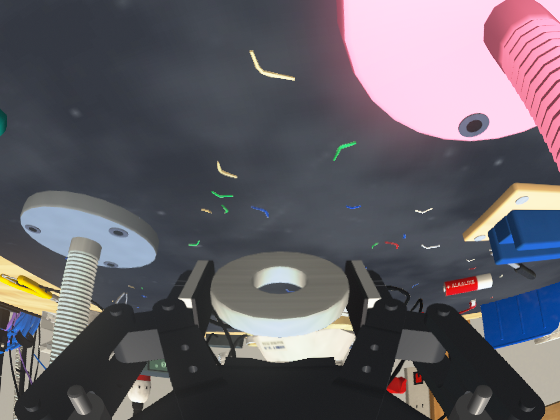

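The washer is still held at (280,290), but joint 4 has reached its range limit. I'll lift a little and yaw outward to relieve it.

>>> jog_arm(
  steps=[
    {"delta_rot":[-4.7,0,-4.7],"linear":[-0.01,0,-0.01],"grip":0.06},
    {"delta_rot":[-4.7,0,-4.7],"linear":[0,0,0],"grip":0.06},
    {"delta_rot":[-4.7,0,-4.7],"linear":[0,0,0],"grip":0.06},
    {"delta_rot":[-4.7,0,-4.7],"linear":[0,0,0],"grip":0.06},
    {"delta_rot":[0,0,0],"linear":[0,0,0],"grip":0.06},
  ],
)

```text
t: 4.85
tool_pos: [0.491, 0.198, 0.0352]
tool_rot: [-0.137, 2.387, 0.065]
contact_force: [-0.8, -0.8, -1.0]
opening: 0.0622
grip_force: 55.2
```

```bash
python3 - <<'E'
from h import *
o=ctrl.get_obs();M=R.from_rotvec(o["tool_rot"]).as_matrix();print(o["tool_pos"],o["contact_force"],o["q"].round(3));print(M.round(3))
yaw=np.degrees(np.arctan2(M[1,1],M[0,1]));print(yaw)
rel([.493,.197,.019],yaw,-45)
E
```

```text
[0.4910001  0.1980264  0.03520106] [-0.82110108 -0.81734859 -0.99535037] [ 0.309 -0.296  2.43  -0.446  0.291 -0.996]
[[-0.726 -0.118  0.678]
 [-0.081  0.993  0.086]
 [-0.683  0.008 -0.73 ]]
96.76025907243431
rot [ 0.31 -1.92 -0.3 ] lin_before [ 0.0097 -0.0014  0.0131] lin_after [ 0.0101 -0.0013  0.0128]
```

>>> jog_arm(
  steps=[
    {"delta_rot":[0,0,0],"linear":[0.005,0,0.007],"grip":0.06},
    {"delta_rot":[0,0,0],"linear":[0.003,0,0.004],"grip":0.06},
    {"delta_rot":[0,0,0],"linear":[0,0,0],"grip":0.06},
  ],
)

```text
t: 5.15
tool_pos: [0.492, 0.1992, 0.0204]
tool_rot: [-0.14, 2.389, 0.064]
contact_force: [-1.1, -0.2, -2.2]
opening: 0.062
grip_force: 55.2
```

```bash
python3 - <<'E'
from h import *
o=ctrl.get_obs();print(o["tool_pos"],o["contact_force"],o["q"].round(3))
E
```

```text
[0.49195592 0.19917616 0.02039209] [-1.14083627 -0.15815281 -2.19118889] [ 0.31  -0.247  2.425 -0.516  0.255 -0.925]
```

Still no contact, so I'll creep down a few mm.

>>> jog_arm(
  steps=[
    {"delta_rot":[0,0,0],"linear":[0.0015,0,0.0015],"grip":0.06},
    {"delta_rot":[0,0,0],"linear":[0.0015,0,0.0015],"grip":0.06},
    {"delta_rot":[0,0,0],"linear":[0,0,0],"grip":0.06},
  ],
)

```text
t: 5.45
tool_pos: [0.4923, 0.1993, 0.0169]
tool_rot: [-0.14, 2.387, 0.065]
contact_force: [-0.3, -0.1, -1.6]
opening: 0.0622
grip_force: 55.2
```

>>> jog_arm(
  steps=[
    {"delta_rot":[0,0,0],"linear":[0.0015,0,0.0015],"grip":0.06},
    {"delta_rot":[0,0,0],"linear":[0,0,0],"grip":0.06},
  ],
)

```text
t: 5.65
tool_pos: [0.4932, 0.1996, 0.0161]
tool_rot: [-0.14, 2.385, 0.066]
contact_force: [0.6, -0.2, 0.6]
opening: 0.0623
grip_force: 55.3
```

>>> jog_arm(
  steps=[
    {"delta_rot":[0,0,0],"linear":[0,0,0],"grip":0.0854},
    {"delta_rot":[0,0,0],"linear":[0,0,0],"grip":0.0854},
    {"delta_rot":[0,0,0],"linear":[0,0,0],"grip":0.0854},
    {"delta_rot":[0,0,0],"linear":[0,0,-0.02],"grip":0.0854},
    {"delta_rot":[0,0,0],"linear":[-0.03,0,-0.03],"grip":0.0854},
    {"delta_rot":[0,0,0],"linear":[-0.03,0,-0.03],"grip":0.0854},
    {"delta_rot":[0,0,0],"linear":[-0.03,0,-0.03],"grip":0.0854},
    {"delta_rot":[0,0,0],"linear":[-0.03,0,-0.03],"grip":0.0854},
    {"delta_rot":[0,0,0],"linear":[0,0,0],"grip":0.0854},
  ],
)

```text
t: 6.55
tool_pos: [0.4884, 0.1982, 0.21]
tool_rot: [-0.138, 2.371, 0.07]
contact_force: [0.0, 0.3, 1.3]
opening: 0.0854
grip_force: 0.0
```

```bash
cat >> h.py <<'E'
def top(regions):
    im,d=ctrl.get_image("top");P=world("top",d);H=P[...,2]
    for n,(x0,x1,y0,y1),lo,hi in regions:
        m=(d>0)&(H>lo)&(H<hi)&(P[...,0]>x0)&(P[...,0]<x1)&(P[...,1]>y0)&(P[...,1]<y1);p=P[m]
        if len(p)<5: print(n,len(p));continue
        c,r=cv2.minEnclosingCircle((p[:,:2]*1000).astype(np.float32))
        print(n,len(p),"mean",p.mean(0).round(4),"circ",np.round(c,1),round(r,1),"zmax",p[:,2].max().round(4))
    return im,P
E
python3 - <<'E'
from h import *
o=ctrl.get_obs();print(o["tool_pos"],o["q"].round(3))
im,P=top([("washer",(.40,.54,.14,.28),.006,.1),("foot",(.42,.54,.03,.135),.007,.016),("studtop",(.45,.51,.05,.12),.09,.12)])
cv2.imwrite("pics/t2.png",cv2.resize(im[190:300,120:420],None,fx=2.6,fy=2.6)[...,::-1])
rel([.4677,-.2148,.15],90)
E
```

```text
[0.48839788 0.19816659 0.20996498] [ 0.31  -0.657  2.342 -0.192  0.706 -1.28 ]
washer 266 mean [0.4733 0.2048 0.0087] circ [473.4 214.2] 75.5 zmax 0.0143
foot 779 mean [0.48   0.0843 0.0107] circ [479.9  75.6] 52.9 zmax 0.0159
studtop 51 mean [0.4798 0.0836 0.1067] circ [479.6  83.8] 9.6 zmax 0.1128
rot [ 3.11 43.51  6.35] lin_before [ 0.0852 -0.4076 -0.0097] lin_after [ 0.0191 -0.4124  0.0553]
```

View pics/t2.png

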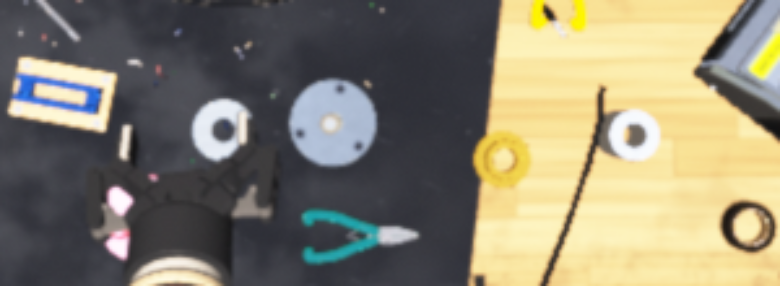

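The washer lies flat at crop pixel (222,130), free between the rack and the stud. Now the spacer.

>>> jog_arm(
  steps=[
    {"delta_rot":[0.5,7.25,1.0],"linear":[0,-0.03,0],"grip":0.0854},
    {"delta_rot":[0.5,7.25,1.0],"linear":[0,-0.045,0],"grip":0.0854},
    {"delta_rot":[0.5,7.25,1.0],"linear":[0,-0.045,0],"grip":0.0854},
    {"delta_rot":[0.5,7.25,1.0],"linear":[0,-0.045,0],"grip":0.0854},
    {"delta_rot":[0.5,7.25,1.0],"linear":[0,-0.045,0],"grip":0.0854},
    {"delta_rot":[0.5,7.25,1.0],"linear":[0,-0.045,0],"grip":0.0854},
    {"delta_rot":[0,0,0],"linear":[0,-0.045,0],"grip":0.0854},
    {"delta_rot":[0,0,0],"linear":[0,-0.045,0],"grip":0.0854},
    {"delta_rot":[0,0,0],"linear":[0,-0.04,0],"grip":0.0854},
    {"delta_rot":[0,0,0],"linear":[0,0,0],"grip":0.0854},
  ],
)

```text
t: 7.6
tool_pos: [0.5021, -0.191, 0.195]
tool_rot: [0.001, -3.13, 0.005]
contact_force: [-0.7, -0.2, -0.1]
opening: 0.0853
grip_force: 0.0
```

```bash
python3 - <<'E'
from h import *
im,P=top([("washer",(.40,.54,.155,.25),.006,.016),("foot",(.42,.54,.03,.131),.007,.016),("studtop",(.45,.51,.05,.12),.09,.12)])
rel([.4677,-.2148,.04],90)
E
```

```text
washer 352 mean [0.4689 0.2005 0.0089] circ [469.3 210.5] 78.5 zmax 0.0145
foot 787 mean [0.4796 0.0843 0.0107] circ [479.6  84.1] 44.8 zmax 0.0159
studtop 51 mean [0.4798 0.0836 0.1071] circ [479.6  83.9] 9.6 zmax 0.1145
rot [-0.1  -0.68  0.13] lin_before [ 0.0327 -0.0256  0.1555] lin_after [ 0.0345 -0.026   0.155 ]
```

>>> jog_arm(
  steps=[
    {"delta_rot":[0,-0.7,0],"linear":[0.02,-0.015,0.02],"grip":0.0854},
    {"delta_rot":[0,0,0],"linear":[0.0145,-0.011,0.02],"grip":0.0854},
    {"delta_rot":[0,0,0],"linear":[0,0,0.03],"grip":0.0854},
    {"delta_rot":[0,0,0],"linear":[0,0,0.03],"grip":0.0854},
    {"delta_rot":[0,0,0],"linear":[0,0,0.03],"grip":0.0854},
    {"delta_rot":[0,0,0],"linear":[0,0,0.025],"grip":0.0854},
    {"delta_rot":[0,0,0],"linear":[0,0,0],"grip":0.046},
    {"delta_rot":[0,0,0],"linear":[0,0,0],"grip":0.046},
    {"delta_rot":[0,0,0],"linear":[0,0,0],"grip":0.046},
    {"delta_rot":[0,0,0],"linear":[0,0,0],"grip":0.046},
  ],
  newtons=50,
)

```text
t: 8.65
tool_pos: [0.4702, -0.2143, 0.044]
tool_rot: [-0.01, 3.136, -0.007]
contact_force: [-0.2, -0.7, 0.8]
opening: 0.0488
grip_force: 52.0
```

```bash
python3 - <<'E'
from h import *
rel([.4677,-.2148,.04],90)
o=ctrl.get_obs();print(o["opening"],o["grip_force"],o["contact_force"].round(1),o["q"].round(2))
rel([.4800,.0840,.172],90)
E
```

```text
rot [-0.27  0.33  0.38] lin_before [ 0.0025 -0.0005  0.0039] lin_after [ 0.0025 -0.0005  0.004 ]
0.04884448326703015 52.00070594321005 [-0.2 -0.7  0.8] [-0.57 -0.01  2.01 -0.    1.13 -2.15]
rot [-0.27  0.33  0.38] lin_before [-0.0125  0.2976 -0.1294] lin_after [-0.0098  0.2983 -0.128 ]
```

>>> jog_arm(
  steps=[
    {"delta_rot":[0,0,0],"linear":[0,0,-0.02],"grip":0.046},
    {"delta_rot":[0,0,0],"linear":[0,0,-0.04],"grip":0.046},
    {"delta_rot":[0,0,0],"linear":[0,0,-0.04],"grip":0.046},
    {"delta_rot":[0,0,0],"linear":[0,0.03,-0.03],"grip":0.046},
    {"delta_rot":[0,0,0],"linear":[-0.003,0.045,0],"grip":0.046},
    {"delta_rot":[0,0,0],"linear":[-0.003,0.045,0],"grip":0.046},
    {"delta_rot":[0,0,0],"linear":[-0.003,0.045,0],"grip":0.046},
    {"delta_rot":[0,0,0],"linear":[-0.003,0.045,0],"grip":0.046},
    {"delta_rot":[0,0,0],"linear":[-0.003,0.045,0],"grip":0.046},
    {"delta_rot":[0,0,0],"linear":[0,0.03,0],"grip":0.046},
  ],
)

```text
t: 9.65
tool_pos: [0.4817, 0.0743, 0.1723]
tool_rot: [-0.013, 3.137, -0.004]
contact_force: [-0.5, 0.4, -2.0]
opening: 0.049
grip_force: 52.6
```

>>> jog_arm(
  steps=[
    {"delta_rot":[0,0,0],"linear":[0,0.012,0],"grip":0.046},
    {"delta_rot":[0,0,0],"linear":[0,0,0],"grip":0.046},
  ],
)

```text
t: 9.85
tool_pos: [0.4816, 0.0845, 0.1718]
tool_rot: [-0.014, 3.138, -0.006]
contact_force: [0.7, -0.5, -2.2]
opening: 0.049
grip_force: 52.6
```

```bash
python3 - <<'E'
from h import *
o=ctrl.get_obs();print(o["tool_pos"],o["opening"],o["grip_force"],o["contact_force"].round(1))
rel([.4823,.0840,.172],90)
w=o;T=np.array(ctrl.camera_info("wrist")["T_tool_cam"]);K=ctrl.camera_info("wrist")["camera_matrix"]
im,d=ctrl.get_image("wrist");cv2.imwrite("pics/w4.png",im[...,::-1])
def proj(X):
    A=R.from_rotvec(w["tool_rot"]);p=A.inv().apply(np.array(X)-w["tool_pos"]);p=T[:3,:3].T@(p-T[:3,3])
    th=np.arctan2(np.hypot(p[0],p[1]),p[2]);ph=np.arctan2(p[1],p[0]);r=K[0,0]*th
    return K[0,2]+r*np.cos(ph),K[1,2]+r*np.sin(ph)
print("stud top",proj([.4798,.0837,.112]),"foot",proj([.4798,.0837,.012]))
E
```

```text
[0.4816425  0.08452995 0.1717654 ] 0.048990428684336125 52.60682452353649 [ 0.7 -0.5 -2.2]
rot [-0.2   0.23  0.51] lin_before [-0.0007 -0.0005 -0.0002] lin_after [-0.0007 -0.0005 -0.0002]
stud top (np.float64(278.98395031686096), np.float64(227.99462806559356)) foot (np.float64(279.48931859178555), np.float64(192.25659949958148))
```

View pics/w4.png

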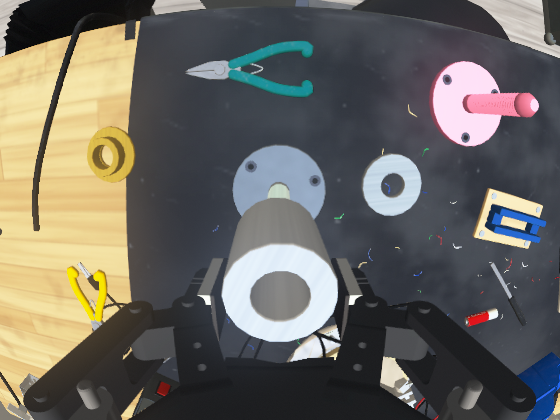

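The wrist view shows the spacer held at (280,285), with the foot centred at (279,188) in line below it. I'll descend gently.

>>> jog_arm(
  steps=[
    {"delta_rot":[0,0,0],"linear":[-0.0005,-0.0005,0.015],"grip":0.046},
    {"delta_rot":[0,0,0],"linear":[0,0,0.01],"grip":0.046},
    {"delta_rot":[0,0,0],"linear":[0,0,0.01],"grip":0.046},
    {"delta_rot":[0,0,0],"linear":[0,0,0.01],"grip":0.046},
    {"delta_rot":[0,0,0],"linear":[0,0,0],"grip":0.046},
  ],
)

```text
t: 10.4
tool_pos: [0.4812, 0.0825, 0.1238]
tool_rot: [0.009, -3.142, 0.005]
contact_force: [0.1, 1.6, -2.7]
opening: 0.0485
grip_force: 53.2
```

>>> jog_arm(
  steps=[
    {"delta_rot":[0,0,0],"linear":[0,0.001,0.015],"grip":0.046},
    {"delta_rot":[0,0,0],"linear":[0,0,0.015],"grip":0.046},
    {"delta_rot":[0,0,0],"linear":[0,0,0.015],"grip":0.046},
    {"delta_rot":[0,0,0],"linear":[0,0,0.01],"grip":0.046},
    {"delta_rot":[0,0,0],"linear":[0,0,0.006],"grip":0.046},
    {"delta_rot":[0,0,0],"linear":[0,0,0.002],"grip":0.046},
    {"delta_rot":[0,0,0],"linear":[0,0,0.002],"grip":0.046},
    {"delta_rot":[0,0,0],"linear":[0,0,0],"grip":0.046},
  ],
)

```text
t: 11.2
tool_pos: [0.483, 0.0836, 0.0617]
tool_rot: [-0.01, 3.137, -0.005]
contact_force: [0.3, 0.6, -1.9]
opening: 0.0491
grip_force: 53.4
```

>>> jog_arm(
  steps=[
    {"delta_rot":[0,0,0],"linear":[0,0,0.002],"grip":0.046},
    {"delta_rot":[0,0,0],"linear":[0,0,0.002],"grip":0.046},
    {"delta_rot":[0,0,0],"linear":[0,0,0.002],"grip":0.046},
    {"delta_rot":[0,0,0],"linear":[0,0,0],"grip":0.046},
  ],
)

```text
t: 11.6
tool_pos: [0.4831, 0.0836, 0.056]
tool_rot: [-0.01, 3.137, -0.005]
contact_force: [-0.9, -0.5, 0.9]
opening: 0.0487
grip_force: 53.6
```

>>> jog_arm(
  steps=[
    {"delta_rot":[0,0,0],"linear":[0,0,0.001],"grip":0.0854},
    {"delta_rot":[0,0,0],"linear":[0,0,0],"grip":0.0854},
    {"delta_rot":[0,0,0],"linear":[0,0,0],"grip":0.0854},
    {"delta_rot":[0,0,0],"linear":[0,0,-0.03],"grip":0.0854},
    {"delta_rot":[0,0,0],"linear":[0,0,-0.045],"grip":0.0854},
    {"delta_rot":[0,0,0],"linear":[0,0,-0.045],"grip":0.0854},
    {"delta_rot":[0,0,0],"linear":[0.05,0,0],"grip":0.0854},
    {"delta_rot":[0,0,0],"linear":[0.05,0,0],"grip":0.0854},
    {"delta_rot":[0,0,0],"linear":[0,0,0],"grip":0.0854},
  ],
)

```text
t: 12.5
tool_pos: [0.3772, 0.0836, 0.1725]
tool_rot: [-0.011, 3.138, -0.005]
contact_force: [0.0, 0.9, 0.1]
opening: 0.0855
grip_force: 0.0
```

```bash
python3 - <<'E'
from h import *
o=ctrl.get_obs();print(o["tool_pos"],o["q"].round(2))
im,P=top([("spacer top",(.44,.53,.05,.12),.06,.10),("studtop",(.45,.51,.05,.12),.10,.12),("bush",(.42,.46,-.115,-.07),.016,.03)])
g=im.min(2).astype(int);H=P[...,2]
m=((g>120)&(H<.02)&(H>.003)&(P[...,0]>.42)&(P[...,0]<.54)&(P[...,1]>.145)&(P[...,1]<.26)).astype(np.uint8)
n,l,s,c=cv2.connectedComponentsWithStats(m);k=1+s[1:,4].argmax();cn=cv2.findContours((l==k).astype(np.uint8),cv2.RETR_EXTERNAL,cv2.CHAIN_APPROX_NONE)[0][0][:,0]
Q=P[cn[:,1],cn[:,0]];print("washer",s[k],cv2.minEnclosingCircle((Q[:,:2]*1000).astype(np.float32)),np.median(P[l==k],0),cv2.fitEllipse((Q[:,:2]*1000).astype(np.float32)))
E
```

```text
[0.37720388 0.08363415 0.17252546] [ 0.03 -0.54  2.2  -0.    1.48 -1.55]
spacer top 235 mean [0.4805 0.0825 0.0802] circ [480.5  82.6] 24.6 zmax 0.0991
studtop 49 mean [0.4796 0.0839 0.1071] circ [479.7  83.9] 9.5 zmax 0.1131
bush 106 mean [ 0.4414 -0.0932  0.0204] circ [441.1 -93.2] 19.7 zmax 0.0254
washer [194 228  24  24 379] ((471.35052490234375, 196.59254455566406), 32.73775100708008) [0.47267612 0.19755568 0.00833534] ((471.93304443359375, 197.2405242919922), (60.921417236328125, 61.87202835083008), 87.09855651855469)
```

The spacer is seated with its top at 80 mm (82 expected, and the depth reads about 2 mm low). The washer is at (0.472, 0.197).

```bash
python3 - <<'E'
from h import *
rel([.4718,.1970,.06],90)
E
```

```text
rot [-0.19  0.32  0.39] lin_before [-0.092   0.1132  0.1137] lin_after [-0.0918  0.1135  0.1135]
```

>>> jog_arm(
  steps=[
    {"delta_rot":[0,0.3,0.4],"linear":[0,0.045,0],"grip":0.0854},
    {"delta_rot":[0,0,0],"linear":[0,0.045,0],"grip":0.0854},
    {"delta_rot":[0,0,0],"linear":[-0.035,0.0235,0],"grip":0.0854},
    {"delta_rot":[0,0,0],"linear":[-0.035,0,0.02],"grip":0.0854},
    {"delta_rot":[0,0,0],"linear":[-0.022,0,0.03],"grip":0.0854},
    {"delta_rot":[0,0,0],"linear":[0,0,0.035],"grip":0.0854},
    {"delta_rot":[0,0,0],"linear":[0,0,0.0285],"grip":0.0854},
    {"delta_rot":[0,0,0],"linear":[0,0,0],"grip":0.0854},
  ],
)

```text
t: 13.35
tool_pos: [0.4711, 0.1956, 0.0548]
tool_rot: [-0.002, -3.13, 0.009]
contact_force: [-0.6, -0.4, -0.6]
opening: 0.0854
grip_force: 0.0
```

```bash
python3 - <<'E'
from h import *
rel([.4718,.1970,-.003],90)
im,d=ctrl.get_image("wrist");cv2.imwrite("pics/w5.png",im[...,::-1])
E
```

```text
rot [-0.34 -0.67 -0.06] lin_before [-0.0013  0.0018  0.0577] lin_after [-0.0007  0.0014  0.0578]
```

View pics/w5.png

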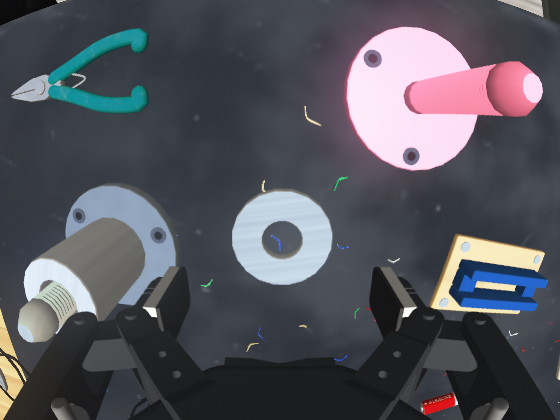

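The washer is at (282,237), between pads centred at column 280. The spacer sits on the stud at lower left.

>>> jog_arm(
  steps=[
    {"delta_rot":[0,-0.7,0],"linear":[-0.001,0.001,0.025],"grip":0.0854},
    {"delta_rot":[0,0,0],"linear":[0,0,0.02],"grip":0.0854},
    {"delta_rot":[0,0,0],"linear":[0,0,0.011],"grip":0.0854},
    {"delta_rot":[0,0,0],"linear":[0,0,0],"grip":0.075},
    {"delta_rot":[0,0,0],"linear":[0,0,0],"grip":0.07},
    {"delta_rot":[0,0,0],"linear":[0,0,0],"grip":0.07},
  ],
)

```text
t: 14.0
tool_pos: [0.4766, 0.1976, 0.0057]
tool_rot: [0.001, 3.128, -0.004]
contact_force: [-0.1, -0.5, 0.2]
opening: 0.0701
grip_force: 0.0
```

```bash
python3 - <<'E'
from h import *
for i in range(2):
    o=ctrl.get_obs();print(o["tool_pos"].round(4),o["q"].round(4),o["contact_force"].round(1)); rel([.4718,.1970,-.003],90)
E
```

```text
[0.4766 0.1976 0.0057] [ 0.252   0.0465  2.0291 -0.0068  1.0537 -1.3148] [-0.1 -0.5  0.2]
rot [-0.15  0.77 -0.04] lin_before [ 0.0049 -0.0006  0.0087] lin_after [ 0.0048 -0.0006  0.0087]
[0.4766 0.1976 0.0057] [ 0.252   0.0465  2.0291 -0.0068  1.0537 -1.3148] [-0.1 -0.5  0.2]
rot [-0.15  0.77 -0.04] lin_before [ 0.0049 -0.0006  0.0087] lin_after [ 0.0048 -0.0006  0.0087]
```

>>> jog_arm(
  steps=[
    {"delta_rot":[0,0.7,0],"linear":[0.0045,0,0.004],"grip":0.075},
    {"delta_rot":[0,0,0],"linear":[0,0,0],"grip":0.075},
  ],
)

```text
t: 14.2
tool_pos: [0.4704, 0.1973, 0.0001]
tool_rot: [-0.001, -3.139, 0.005]
contact_force: [-0.8, 0.1, -0.0]
opening: 0.0749
grip_force: 0.0
```

```bash
python3 - <<'E'
from h import *
o=ctrl.get_obs();print(o["tool_pos"].round(4),o["contact_force"].round(1)); rel([.4718,.1970,-.003],90)
E
```

```text
[4.704e-01 1.973e-01 1.000e-04] [-0.8  0.1 -0. ]
rot [-0.19 -0.13 -0.04] lin_before [-0.0014 -0.0003  0.0031] lin_after [-0.0014 -0.0003  0.0031]
```

>>> jog_arm(
  steps=[
    {"delta_rot":[0,0,0],"linear":[-0.001,0,0.0025],"grip":0.07},
    {"delta_rot":[0,0,0],"linear":[0,0,0],"grip":0.06},
    {"delta_rot":[0,0,0],"linear":[0,0,0],"grip":0.06},
    {"delta_rot":[0,0,0],"linear":[0,0,0],"grip":0.06},
  ],
)

```text
t: 14.6
tool_pos: [0.4718, 0.1971, -0.0018]
tool_rot: [-0.001, -3.139, 0.006]
contact_force: [-2.9, -1.9, 6.9]
opening: 0.0616
grip_force: 52.7
```

```bash
python3 - <<'E'
from h import *
o=ctrl.get_obs();print(o["tool_pos"].round(4),o["contact_force"].round(1)); rel([.4718,.1970,-.003],90)
E
```

```text
[ 0.4718  0.1971 -0.0018] [-2.9 -1.9  6.9]
rot [-0.23 -0.13 -0.03] lin_before [ 0.     -0.0001  0.0012] lin_after [ 0.     -0.0001  0.0012]
```

>>> jog_arm(
  steps=[
    {"delta_rot":[0,0,0],"linear":[0,0,-0.01],"grip":0.06},
    {"delta_rot":[0,0,0],"linear":[0,0,-0.04],"grip":0.06},
    {"delta_rot":[0,0,0],"linear":[0,0,-0.04],"grip":0.06},
    {"delta_rot":[0,0,0],"linear":[0,0,-0.04],"grip":0.06},
    {"delta_rot":[0,0,0],"linear":[-0.003,-0.035,-0.005],"grip":0.06},
    {"delta_rot":[0,0,0],"linear":[-0.003,-0.04,0],"grip":0.06},
    {"delta_rot":[0,0,0],"linear":[-0.002,-0.0384,0],"grip":0.06},
    {"delta_rot":[0,0,0],"linear":[0,0,0],"grip":0.06},
    {"delta_rot":[0,0,0],"linear":[0,0,0],"grip":0.06},
  ],
)

```text
t: 15.5
tool_pos: [0.4797, 0.0838, 0.133]
tool_rot: [-0.004, -3.14, 0.004]
contact_force: [0.1, -0.6, -1.8]
opening: 0.061
grip_force: 55.2
```

```bash
python3 - <<'E'
from h import *
o=ctrl.get_obs();print(o["tool_pos"].round(4),o["contact_force"].round(1),o["opening"],o["grip_force"]); rel([.4798,.0837,.13],90)
im,d=ctrl.get_image("wrist");cv2.imwrite("pics/w6.png",im[...,::-1])
E
```

```text
[0.4797 0.0838 0.133 ] [ 0.1 -0.6 -1.8] 0.06098796376005818 55.22632163017988
rot [-0.16 -0.1  -0.15] lin_before [-0.0001 -0.0001  0.003 ] lin_after [-0.0001 -0.0001  0.003 ]
```

View pics/w6.png

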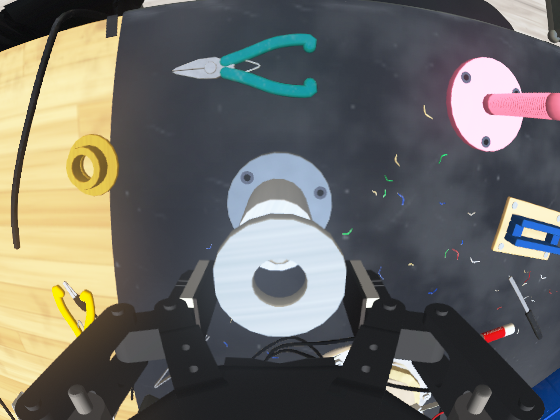

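The washer is held level at (280,275), over the spacer and in line with it.

>>> jog_arm(
  steps=[
    {"delta_rot":[0,0,0],"linear":[0,0,0.015],"grip":0.06},
    {"delta_rot":[0,0,0],"linear":[0,0,0.01],"grip":0.06},
    {"delta_rot":[0,0,0],"linear":[0,0,0.01],"grip":0.06},
    {"delta_rot":[0,0,0],"linear":[0,0,0.005],"grip":0.06},
    {"delta_rot":[0,0,0],"linear":[0,0,0],"grip":0.06},
  ],
)

```text
t: 16.05
tool_pos: [0.4787, 0.0844, 0.0912]
tool_rot: [-0.0, -3.137, 0.005]
contact_force: [0.7, -0.7, -1.6]
opening: 0.061
grip_force: 55.2
```

>>> jog_arm(
  steps=[
    {"delta_rot":[0,0,0],"linear":[0,0,0.004],"grip":0.06},
    {"delta_rot":[0,0,0],"linear":[0,0,0.003],"grip":0.06},
    {"delta_rot":[0,0,0],"linear":[0,0,0.002],"grip":0.06},
    {"delta_rot":[0,0,0],"linear":[0,0,0.001],"grip":0.06},
    {"delta_rot":[0,0,0],"linear":[0,0,0],"grip":0.06},
  ],
)

```text
t: 16.55
tool_pos: [0.4797, 0.0841, 0.0828]
tool_rot: [-0.001, -3.14, 0.005]
contact_force: [0.7, -0.5, -1.4]
opening: 0.061
grip_force: 55.2
```

>>> jog_arm(
  steps=[
    {"delta_rot":[0,0,0],"linear":[0,0,0.0015],"grip":0.06},
    {"delta_rot":[0,0,0],"linear":[0,0,0.0015],"grip":0.06},
    {"delta_rot":[0,0,0],"linear":[0,0,0],"grip":0.06},
  ],
)

```text
t: 16.85
tool_pos: [0.4801, 0.0841, 0.0803]
tool_rot: [-0.001, -3.141, 0.005]
contact_force: [0.4, -0.3, 0.5]
opening: 0.0611
grip_force: 55.5
```

Contact has been made, so I'll release, rise and head for the bushing.

>>> jog_arm(
  steps=[
    {"delta_rot":[0,0,0],"linear":[0,0,0.0005],"grip":0.0854},
    {"delta_rot":[0,0,0],"linear":[0,0,0],"grip":0.0854},
    {"delta_rot":[0,0,0],"linear":[0,0,0],"grip":0.0854},
    {"delta_rot":[0,0,0],"linear":[0,0,-0.03],"grip":0.0854},
    {"delta_rot":[0,0,0],"linear":[0,0,-0.04],"grip":0.0854},
    {"delta_rot":[0,0,0],"linear":[0.013,-0.045,0],"grip":0.0854},
    {"delta_rot":[0,0,0],"linear":[0.013,-0.045,0],"grip":0.0854},
    {"delta_rot":[0,0,0],"linear":[0.013,-0.045,0],"grip":0.0854},
    {"delta_rot":[0,0,0],"linear":[0,-0.042,0.04],"grip":0.0854},
    {"delta_rot":[0,0,0],"linear":[0,0,0.03],"grip":0.0854},
  ],
)

```text
t: 17.85
tool_pos: [0.4414, -0.091, 0.0863]
tool_rot: [0.009, 3.139, -0.01]
contact_force: [0.5, -0.4, -0.8]
opening: 0.0856
grip_force: 0.0
```

>>> jog_arm(
  steps=[
    {"delta_rot":[0,0,0],"linear":[0,0,0.02],"grip":0.0854},
    {"delta_rot":[0,0,0],"linear":[0,0,0],"grip":0.0854},
  ],
)

```text
t: 18.05
tool_pos: [0.4378, -0.0866, 0.0622]
tool_rot: [-0.003, -3.133, 0.001]
contact_force: [-0.5, -0.8, -0.6]
opening: 0.0855
grip_force: 0.0
```

```bash
python3 - <<'E'
from h import *
im,P=top([("washer top",(.43,.53,.04,.125),.08,.099),("studtop",(.45,.51,.05,.12),.103,.12)])
rel([.4413,-.0931,.0065],90)
E
```

```text
washer top 439 mean [0.4801 0.085  0.0904] circ [480.1  85.1] 31.6 zmax 0.0976
studtop 42 mean [0.4793 0.0837 0.108 ] circ [479.5  83.8] 9.5 zmax 0.1129
rot [-0.13 -0.29 -0.06] lin_before [-0.0022 -0.0061  0.0577] lin_after [-0.0019 -0.0063  0.0577]
```

The washer is seated with its top at 90.4 mm (92 expected).

>>> jog_arm(
  steps=[
    {"delta_rot":[0,0,0],"linear":[-0.002,-0.006,0.01],"grip":0.0854},
    {"delta_rot":[0,0,0],"linear":[0,0,0.02],"grip":0.0854},
    {"delta_rot":[0,0,0],"linear":[0,0,0.015],"grip":0.07},
    {"delta_rot":[0,0,0],"linear":[0,0,0.008],"grip":0.06},
    {"delta_rot":[0,0,0],"linear":[0,0,0],"grip":0.06},
  ],
)

```text
t: 18.6
tool_pos: [0.4424, -0.0932, 0.0121]
tool_rot: [-0.0, -3.139, 0.005]
contact_force: [0.4, -0.3, 0.6]
opening: 0.0602
grip_force: 0.0
```

```bash
python3 - <<'E'
from h import *
rel([.4413,-.0931,.0065],90)
E
```

```text
rot [-0.18 -0.15 -0.02] lin_before [0.0011 0.0001 0.0056] lin_after [0.0011 0.0001 0.0056]
```

>>> jog_arm(
  steps=[
    {"delta_rot":[0,0,0],"linear":[0.001,0,0.003],"grip":0.05},
    {"delta_rot":[0,0,0],"linear":[0,0,0],"grip":0.036},
    {"delta_rot":[0,0,0],"linear":[0,0,0],"grip":0.036},
    {"delta_rot":[0,0,0],"linear":[0,0,0],"grip":0.036},
  ],
)

```text
t: 19.0
tool_pos: [0.4424, -0.0936, 0.0106]
tool_rot: [0.001, 3.142, -0.006]
contact_force: [-0.5, 0.9, 4.4]
opening: 0.0371
grip_force: 50.6
```

```bash
python3 - <<'E'
from h import *
o=ctrl.get_obs();print(o["tool_pos"].round(4),o["contact_force"].round(1),o["opening"],o["grip_force"])
rel([.4798,.0837,.137],90)
E
```

```text
[ 0.4424 -0.0936  0.0106] [-0.5  0.9  4.4] 0.037105299114589575 50.58318932740697
rot [-0.24  0.   -0.03] lin_before [-0.0374  0.1768 -0.1271] lin_after [-0.0374  0.1773 -0.1264]
```

>>> jog_arm(
  steps=[
    {"delta_rot":[0,0,0],"linear":[0,0,-0.01],"grip":0.036},
    {"delta_rot":[0,0,0],"linear":[0,0,-0.035],"grip":0.036},
    {"delta_rot":[0,0,0],"linear":[0,0,-0.04],"grip":0.036},
    {"delta_rot":[0,0,0],"linear":[0,0,-0.035],"grip":0.036},
    {"delta_rot":[0,0,0],"linear":[0,0.02,-0.007],"grip":0.036},
    {"delta_rot":[0,0,0],"linear":[-0.013,0.045,0],"grip":0.036},
    {"delta_rot":[0,0,0],"linear":[-0.013,0.045,0],"grip":0.036},
    {"delta_rot":[0,0,0],"linear":[-0.0125,0.045,0],"grip":0.036},
    {"delta_rot":[0,0,0],"linear":[0,0.022,0],"grip":0.036},
    {"delta_rot":[0,0,0],"linear":[0,0,0],"grip":0.036},
  ],
  newtons=65,
)

```text
t: 20.0
tool_pos: [0.48, 0.0865, 0.136]
tool_rot: [0.006, -3.139, 0.004]
contact_force: [-0.1, 0.1, -0.6]
opening: 0.0369
grip_force: 55.7
```

```bash
python3 - <<'E'
from h import *
o=ctrl.get_obs();print(o["tool_pos"].round(4),o["contact_force"].round(1),o["opening"],o["grip_force"])
rel([.4808,.0837,.137],90)
im,d=ctrl.get_image("wrist");cv2.imwrite("pics/w7.png",im[...,::-1])
E
```

```text
[0.48   0.0865 0.136 ] [-0.1  0.1 -0.6] 0.03689194815105845 55.68090834634859
rot [-0.16 -0.12  0.21] lin_before [-0.0008 -0.0028 -0.001 ] lin_after [-0.0008 -0.0028 -0.001 ]
```

View pics/w7.png

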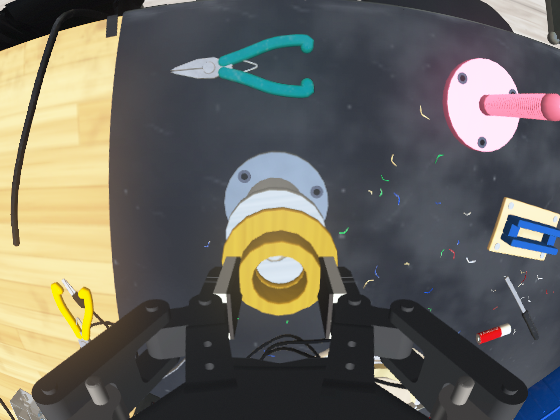

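The bushing is held level at (280,262). The stack below is centred at column 277, so I'll shift y by −2.5 mm and lower.

>>> jog_arm(
  steps=[
    {"delta_rot":[0,0,0],"linear":[-0.0005,-0.0025,0.005],"grip":0.036},
    {"delta_rot":[0,0,0],"linear":[0,0,0.008],"grip":0.036},
    {"delta_rot":[0,0,0],"linear":[0,0,0.006],"grip":0.036},
    {"delta_rot":[0,0,0],"linear":[0,0,0.004],"grip":0.036},
    {"delta_rot":[0,0,0],"linear":[0,0,0],"grip":0.036},
  ],
)

```text
t: 20.55
tool_pos: [0.48, 0.081, 0.1116]
tool_rot: [-0.003, -3.138, 0.005]
contact_force: [0.4, 0.6, -1.1]
opening: 0.0375
grip_force: 55.7
```

>>> jog_arm(
  steps=[
    {"delta_rot":[0,0,0],"linear":[0,0.0015,0.002],"grip":0.036},
    {"delta_rot":[0,0,0],"linear":[0,0,0.002],"grip":0.036},
    {"delta_rot":[0,0,0],"linear":[0,0,0.002],"grip":0.036},
    {"delta_rot":[0,0,0],"linear":[0,0,0.0015],"grip":0.036},
    {"delta_rot":[0,0,0],"linear":[0,0,0],"grip":0.036},
  ],
)

```text
t: 21.05
tool_pos: [0.4806, 0.083, 0.1051]
tool_rot: [-0.001, -3.139, 0.005]
contact_force: [-0.6, -0.0, -1.0]
opening: 0.0368
grip_force: 55.7
```

>>> jog_arm(
  steps=[
    {"delta_rot":[0,0,0],"linear":[0,0,0.0015],"grip":0.036},
    {"delta_rot":[0,0,0],"linear":[0,0,0.0015],"grip":0.036},
    {"delta_rot":[0,0,0],"linear":[0,0,0],"grip":0.036},
  ],
)

```text
t: 21.35
tool_pos: [0.4811, 0.083, 0.1027]
tool_rot: [-0.001, -3.14, 0.005]
contact_force: [-0.2, 0.1, 1.0]
opening: 0.0372
grip_force: 55.9
```

>>> jog_arm(
  steps=[
    {"delta_rot":[0,0,0],"linear":[0,0,0.0005],"grip":0.07},
    {"delta_rot":[0,0,0],"linear":[0,0,0],"grip":0.0854},
    {"delta_rot":[0,0,0],"linear":[0,0,0],"grip":0.0854},
    {"delta_rot":[0,0,0],"linear":[0,0,-0.03],"grip":0.0854},
    {"delta_rot":[0,0,0],"linear":[0,0,-0.04],"grip":0.0854},
    {"delta_rot":[0,0,0],"linear":[0.04,0,-0.02],"grip":0.0854},
    {"delta_rot":[0,0,0],"linear":[0.04,0,0],"grip":0.0854},
    {"delta_rot":[0,0,0],"linear":[0.03,0,0],"grip":0.0854},
    {"delta_rot":[0,0,0],"linear":[0,0,0],"grip":0.0854},
  ],
)

```text
t: 22.25
tool_pos: [0.3689, 0.0835, 0.1919]
tool_rot: [-0.0, -3.141, 0.005]
contact_force: [-0.4, 0.6, -1.3]
opening: 0.0853
grip_force: 0.0
```

```bash
python3 - <<'E'
from h import *
print(ctrl.get_obs()["tool_pos"])
im,P=top([("stack",(.43,.53,.03,.13),.08,.102),("collar/stud top",(.45,.51,.04,.125),.105,.13)])
a=cv2.resize(im[190:300,200:340],(560,440));w,_=ctrl.get_image("wrist")
cv2.imwrite("pics/fin.png",cv2.resize(np.hstack([a,cv2.resize(w,(587,440))]),(790,303))[...,::-1])
E
```

```text
[0.36889106 0.08354514 0.19193927]
stack 316 mean [0.4803 0.0849 0.0952] circ [480.1  85. ] 31.6 zmax 0.1018
collar/stud top 160 mean [0.4798 0.0841 0.1116] circ [479.7  83.9] 19.6 zmax 0.1183
```

View pics/fin.png

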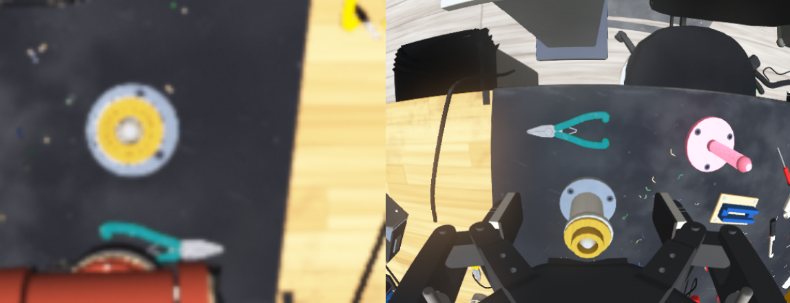

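The bushing sits concentric on the stud, shown at (131,130) in the left half and (588,240) in the right. Its collar top is at about 112 mm (114 expected), and the gripper is clear.

```bash
python3 -c "
from station import ctrl
print(ctrl.finish_job())"
```

```text
the job is handed in; nothing more can be done
None
```

I laid the washer flat, then built the stack on the grey stud (spacer, washer, bushing flange down) and handed the job in at about 22 s; measured heights put every part fully down, the gripper touches nothing, and joint 4 briefly read −1.023 against its −1.02 limit while I tilted the washer.

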